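# Change the colour filter of a microscope illuminator

### The arm

A 6-joint arm with a two-finger parallel gripper is mounted at the origin on the work surface. World frame = base frame: x ahead of the robot, y to its left, z up, the work surface at z = 0. Lengths are in m, angles in rad, forces in N, time in s.
With the tool pointing down it reaches from about 0.425 to 0.95 m from the base axis. Payload 3.5 kg.
Tool frame: the origin (TCP) lies at the very end of the fingers, on their centre line; the grasp point (between the pads) lies arm.pinch_z behind it (arm.pinch_z is the distance from the TCP to the grasp point, in m); z points along the fingers, y is the line along which they close (so a half turn about z gives the same grasp; the last joint's range is limited). The gripper opens to 85 mm and grips with 20 to 120 N. Pads are 22 mm wide; open, the fingers measure 114 mm over their backs; the gripper's body (76 mm by 85 mm) begins 54 mm behind the grasp point. The pads swing forward as they close: fully open they stand 13 mm farther back than shut.
Start: joints at [1.148, 0.286, 1.577, -0, 1.279, -0.15], TCP at [0.182, 0.65, 0.231] pointing down, gripper open.
Joint ranges: [-2.77, 2.77], [-0.9, 2.22], [0.21, 2.48], [-1.53, 4.67], [0.24, 2.81], [-2.84, 2.84]. Speed limits (rad/s): [2.79, 2.79, 3.14, 3.14, 3.14, 3.14].

### API

Orientations are given as a unit quaternion [x, y, z, w].
In Python, from cell import get_state, cams, ticket, arm gives the robot as it stands. The module is installed in compiled form; this text tells all that it offers.
- The arm moves only by the tool drive_tool, never from a script. Its argument "motion" is text: rows parted by semicolons, each of 4 numbers parted by spaces: the shift along the tool's x, y, z in mm, then the turn about the tool's z in degrees. In form: tx ty tz roll; .... A call has 1 to 5 rows; each row is the pose to reach, as a shift and turn from the pose commanded when the call began, along the tool's axes at that moment; what a row does not reach only later rows make up. A row lasts 1/10 s, in which the tool goes at most 50 mm and 8.59 degrees, less where a joint would pass 70% of its speed; a pose out of reach is approached as far as the arm can. A call with a gripper value outside its range is refused whole. "claw" is the opening, from 0 (shut) to 1 (fully open), set as the call begins (left out, the last holds). The fingers move at their own pace and stop on an object; the grip force is fixed at half the most. Time passes only in rows, so rows that repeat a pose let the fingers close. It gives the time, the measured TCP pose, the force, the opening and the grip force at its end, in the units of the state.
- get_state(): the state, without advancing time (a new reading comes with each control period).
- cams.read_camera(name): name is "scene" or "top"; returns a dict with "color" (400x640x3 uint8, red, green, blue), "range_z" (400x640 float32, m along the optical axis (not along the pixel's ray), 0 where there is no reading), "fx", "fy", "cx", "cy" (pixels), "R" (3x3) and "t" (3): a world point X has camera coordinates R X + t. Camera axes: x right, y down, z forward; pixel columns grow to the right and rows downward; lengths in m; the calibration is good to about 2 mm. A picture is of the moment at which its call begins.
- ticket.job_done(): hands the job in; it is judged then, once.
Trained networks look in the newest picture that a camera, given by its name, has taken for a name from the list of things; names that differ only in an ending like _2 or _b are one class to them, and where a whole thing is asked for, a point or a joint stands for the part that bears it (a point fixed in the world has none). Each returns a list of dicts, best first, with "p" (0 to 1); they miss things now and then, are a little off and sometimes report something else, mostly with a low value. They report only what shows in the picture. A call takes as long as a camera call.
- cams.trace(camera, query): "pixels" (400x640 bool, what is visible of it).
- cams.mark_of(camera, query): "centre" ([x, y, z] in m, in world coordinates, good to about 4 mm: a listed point, or the origin of a listed thing).
The state is a dict: "t": time; "qpos": joint angles; "joint_vel": joint speeds; "effort": joint torques, N m; "tool_pos": TCP position; "tool_rot": TCP orientation; "contact_force": force on the tool from outside, world axes, zero at the start; "moment": the same for the moment, N m; "opening": finger opening in m; "finger_force": force on a finger pad.
Only numpy, scipy, OpenCV 4.12 (cv2) and the standard library are available. Lean on these libraries where they do the work, as an engineer would, in place of code of your own. Each camera call takes 0.05 s, during which the arm holds its last target. There are 200 camera calls.

### The job

The green filter is in the light of the microscope illuminator and the blue one is wanted instead. First pull the green knob all the way out, then push the blue knob fully home. Leave the orange knob pulled out as it is, and let go at the end.

Things in the scene. Friction and masses are not known exactly. Their poses are not given: they have to be found in the camera images.
- unit: Microscope illuminator: cream box fixed to the bench, 150 mm deep (x), 310 wide (y), 85 high, window on top. Origin: centre of its underside; z up, +x out of the front face (75 mm from the origin). On it sit three filter slides about 80 mm apart in any order, each a black plate 12 mm thick, 52 wide, and an 8 mm rod with a coloured knob, centre 112 mm from the origin along x when home, 147 when out.
- green_grip (a point): Centre of the green knob, a rounded block 26 mm (unit's x) by 22 mm (y) by 28 mm high, centre 60 mm above the bench. Axes as the unit's. Starts home, 12 mm clear of its plate; pulls out 35 mm level along +x to a stop. A detent spring holds it in either seat: about 4.5 N unseats it, fading to 1 N half-way; past about 22 of the 35 mm it snaps on into the new seat.
- blue_grip (a point): Centre of the blue knob; shape, height, axes, travel and detent as the green one. It starts pulled out; it goes home by 35 mm along the unit's -x.
- orange_grip (a point): Centre of the orange knob; shape, height, axes, travel and detent as the green one. It starts pulled out.

How it is judged:
On the way, in this order (a step that is already met when the one before it is completed fails the run):
1. the green knob is pulled out (within 10 mm of its outer stop) (x of green_grip in the frame of unit above 0.137 m), for 0.2 s.
2. then the blue knob is pushed home (within 10 mm of its inner stop) (x of blue_grip in the frame of unit below 0.122 m), for 0.2 s.
At the end, for the whole second after the job is handed in: The green knob is out within 10 mm of its outer stop, the blue knob home within 10 mm of its inner stop, and the orange knob still out within 10 mm of its outer stop (x of each of green_grip, orange_grip in the frame of unit above 0.137 m and x of blue_grip in the frame of unit below 0.122 m); the robot touches nothing.
It fails at once if the orange knob is pushed in by more than 10 mm (x of orange_grip in the frame of unit below 0.137 m).
It also fails if it takes over 43 s, if anything falls off the work surface, if the arm or the gripper's body presses on something with over 40 N, if the wrist force passes 120 N, or if a joint passes its speed limit or range.

## Working session

There is one attempt and no reset: what is moved stays moved. The work goes in short steps, Python scripts to look and compute and a tool call to move; the robot and the scene stay as the last step left them, time stands still between calls to the robot, and variables do not carry over. Pictures are saved under pics/ and viewed, at most 10 in all, crops included, and the job is handed in when it is done.

Besides the shell and the picture viewer there is one more tool, called after ">>>" as name(argument=value, ...) on one line, values as JSON. drive_tool: Moves the arm, as the interface text tells. Its arguments: {"type":"object","properties":{"motion":{"type":"string"},"claw":{"type":"number"}},"required":["motion"]}

```bash
mkdir -p pics; python3 - <<'E'
from cell import get_state,cams,arm
import cv2,numpy as np
s=get_state();print(s['t'],s['tool_pos'],s['tool_rot'],s['opening'],arm.pinch_z)
for c in('scene','top'):
    d=cams.read_camera(c);cv2.imwrite(f'pics/{c}0.png',d['color'][:,:,::-1])
    for q in('unit','green_grip','blue_grip','orange_grip'):
        print(c,q,[(np.round(m['centre'],4),round(m['p'],2)) for m in cams.mark_of(c,q)[:2]])
E
```

```text
0.0 [0.1815584  0.64946449 0.22993583] [ 1.35986255e-01  9.90710055e-01 -1.10620670e-03 -3.19981782e-04] 0.08568458135802316 0.0187
scene unit []
scene green_grip [(array([ 0.5457, -0.0401,  0.0563]), 0.61)]
scene blue_grip [(array([0.602 , 0.0281, 0.0592]), 0.83)]
scene orange_grip [(array([0.62  , 0.1054, 0.0605]), 0.79)]
top unit [(array([ 0.4576,  0.063 , -0.0015]), 0.62)]
top green_grip [(array([ 0.4556,  0.0666, -0.0027]), 0.56), (array([ 0.543 , -0.0434,  0.0583]), 0.55)]
top blue_grip [(array([0.6004, 0.0268, 0.0599]), 0.8)]
top orange_grip [(array([0.616 , 0.1012, 0.061 ]), 0.82)]
```

View pics/scene0.png

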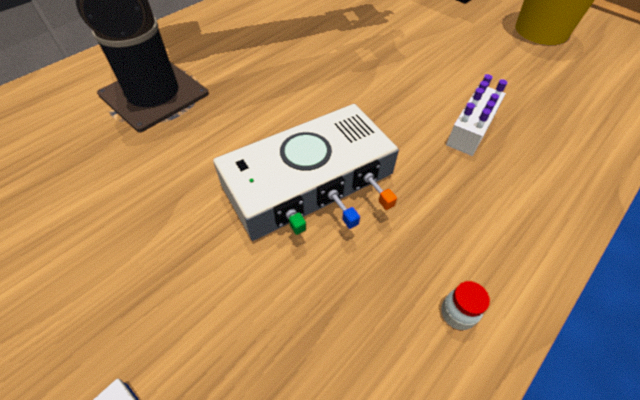

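View pics/top0.png

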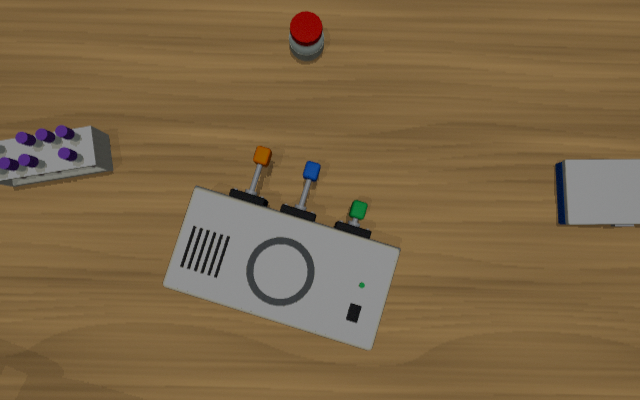

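The scene view shows green at (298,223), blue at (351,218) and orange at (388,198). In the top view they are at (358,210), (312,171) and (262,155), with the box's front edge running from (197,187) to (399,249). The low `green_grip` hit at z≈0 in the top view is false. Next I'll refine the yaw and the knob centres.

```bash
cat > m.py <<'E'
from cell import get_state,cams
import cv2,numpy as np
from scipy.spatial.transform import Rotation as Ro
def cloud(d):
    v,u=np.indices(d['range_z'].shape);z=d['range_z']
    P=np.stack([(u-d['cx'])/d['fx']*z,(v-d['cy'])/d['fy']*z,z],-1)
    return (P-d['t'])@d['R']
def knobs(c):
    d=cams.read_camera(c);W=cloud(d);h=cv2.cvtColor(d['color'],cv2.COLOR_RGB2HSV);o={}
    for n,a,b in(('green',50,80),('blue',105,125),('orange',8,18)):
        m=(h[...,0]>=a)&(h[...,0]<=b)&(h[...,1]>170)&(h[...,2]>60)&(W[...,2]>.066)&(W[...,2]<.082)&(d['range_z']>0)
        if m.sum()>5:
            p=W[m];r=cv2.minAreaRect((p[:,:2]*1000).astype(np.float32))
            o[n]=(np.round(p.mean(0),4),np.round(r[0],1),np.round(r[1],1),m.sum())
    return d,W,o
E
python3 - <<'E'
from m import *
for c in('top','scene'):
    d,W,o=knobs(c)
    for k in o.items():print(c,k)
    m=(abs(W[...,2]-.085)<.006)&(d['range_z']>0)&(abs(W[...,0]-.46)<.2)&(abs(W[...,1]-.06)<.25)
    m=cv2.morphologyEx(m.astype(np.uint8),cv2.MORPH_OPEN,np.ones((5,5)))>0
    r=cv2.minAreaRect((W[m][:,:2]*1000).astype(np.float32));print(c,'box',r,W[m][:,2].mean())
s=get_state();R=Ro.from_quat(s['tool_rot']).as_matrix();print(R.round(4),s['t'])
E
```

```text
top ('green', (array([ 0.5428, -0.0439,  0.0741]), array([542.9, -44. ]), array([20.6, 24.2]), np.int64(234)))
top ('blue', (array([0.5984, 0.0256, 0.0737]), array([598.6,  25.4]), array([20.9, 25.7]), np.int64(237)))
top ('orange', (array([0.6199, 0.0986, 0.0734]), array([714.8,  64.7]), array([ 23.4, 228.7]), np.int64(254)))
top box ((463.7255859375, 62.74781799316406), (309.8354797363281, 163.53680419921875), 74.22881317138672) 0.08566371018048857
scene ('green', (array([ 0.5444, -0.0471,  0.0724]), array([542.6, -46. ]), array([19.9, 26.5]), np.int64(177)))
scene ('blue', (array([0.6005, 0.022 , 0.0722]), array([600.1,  23.1]), array([18.7, 23.6]), np.int64(160)))
scene ('orange', (array([0.6406, 0.1059, 0.0717]), array([630.5, 467. ]), array([218.9, 935.5]), np.int64(192)))
scene box ((463.42730712890625, 62.471031188964844), (309.400634765625, 162.67831420898438), 74.14759826660156) 0.08455195574778442
[[-9.630e-01  2.695e-01 -0.000e+00]
 [ 2.695e-01  9.630e-01  1.000e-04]
 [ 0.000e+00  1.000e-04 -1.000e+00]] 0.6
```

>>> drive_tool(motion="-34 -36 0 0; -68 -73 0 0; -102 -109 0 0; -136 -146 0 0; -170 -183 0 0", claw=0.6)

```text
t: 1.1
tool_pos: [0.2965, 0.4267, 0.2315]
tool_rot: [0.136, 0.991, 0.0, 0.0]
contact_force: [0.9, -0.2, 1.1]
opening: 0.0515
finger_force: 0.0
```

>>> drive_tool(motion="-34 -36 0 0; -68 -73 0 0; -102 -109 0 0; -136 -146 0 0; -170 -183 0 0")

```text
t: 1.6
tool_pos: [0.4108, 0.2051, 0.2319]
tool_rot: [0.136, 0.991, 0.0, 0.001]
contact_force: [0.1, -0.5, 0.4]
opening: 0.0508
finger_force: 0.0
```

>>> drive_tool(motion="-34 -36 0 0; -68 -73 0 0; -102 -109 0 0; -136 -146 0 0; -170 -183 0 0")

```text
t: 2.1
tool_pos: [0.5251, -0.0168, 0.2318]
tool_rot: [0.136, 0.991, 0.0, 0.001]
contact_force: [0.4, 1.3, -0.3]
opening: 0.0515
finger_force: 0.0
```

>>> drive_tool(motion="-25 -22 0 0; -25 -22 40 0; -25 -22 60 0; -25 -22 80 0; -25 -22 80 0")

```text
t: 2.6
tool_pos: [0.5403, -0.0423, 0.148]
tool_rot: [0.136, 0.991, 0.0, -0.003]
contact_force: [0.1, 0.3, -0.2]
opening: 0.0511
finger_force: 0.0
```

```bash
cat > s.py <<'E'
from m import *
def show(T):
    s=get_state();R=Ro.from_quat(s['tool_rot']).as_matrix()
    print(s['t'],s['tool_pos'],s['opening'],s['contact_force'],R[:,0].round(4))
    print('shift mm',(1000*R.T@(np.array(T)-s['tool_pos'])).round(1))
E
python3 -c "
from s import *
show([.543,-.0445,.040])"
```

```text
2.6 [ 0.54029231 -0.04225899  0.14798117] 0.05106159948523199 [ 0.1000169   0.26138461 -0.24602719] [-0.9629  0.2697  0.0068]
shift mm [ -3.9  -1.4 108. ]
```

>>> drive_tool(motion="-5 -1 30 0; -5 -1 65 0; -5 -1 90 0; -5 -1 106 0; -5 -1 106 0")

```text
t: 3.1
tool_pos: [0.5459, -0.0445, 0.044]
tool_rot: [0.136, 0.991, 0.0, -0.002]
contact_force: [-0.3, 0.1, -0.4]
opening: 0.0513
finger_force: 0.0
```

>>> drive_tool(motion="0 0 0 0; 0 0 0 0; 0 0 0 0; 0 0 0 0; 0 0 0 0", claw=0)

```text
t: 3.6
tool_pos: [0.5488, -0.0447, 0.0477]
tool_rot: [0.136, 0.991, 0.0, 0.002]
contact_force: [0.1, 2.8, 6.4]
opening: 0.0209
finger_force: 59.8
```

```bash
python3 -c "
from s import *
d,W,o=knobs('scene');print(o)
cv2.imwrite('pics/g1.png',cv2.resize(d['color'][120:280,200:440,::-1],None,fx=3,fy=3))
show([.543,-.0445,.040])"
```

```text
{'green': (array([ 0.5485, -0.0445,  0.0725]), array([548.7, -43.7]), array([14.6, 30.7]), np.int64(108)), 'blue': (array([0.6003, 0.022 , 0.0722]), array([599.6,  22.7]), array([18.3, 22.9]), np.int64(158)), 'orange': (array([0.6437, 0.0914, 0.0715]), array([724.7,  68.9]), array([ 31.1, 243.4]), np.int64(192))}
3.65 [ 0.54884155 -0.04475302  0.04771351] 0.02063679473438622 [0.10169288 4.0858962  6.70332049] [-0.963   0.2696 -0.0039]
shift mm [ 5.7 -1.3  7.7]
```

View pics/g1.png

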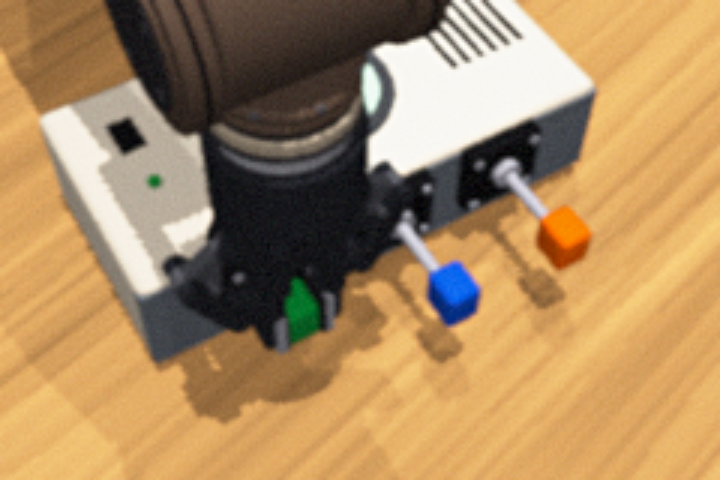

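The crop shows both pads on the green knob at about (300,310), with blue at (453,292) and orange at (563,237) clear of the gripper. I'll pull it out now.

>>> drive_tool(motion="-8 0 0 0; -16 0 0 0; -24 0 0 0; -31 0 0 0; -37 0 0 0")

```text
t: 4.15
tool_pos: [0.5826, -0.0542, 0.0475]
tool_rot: [0.136, 0.991, 0.001, -0.002]
contact_force: [-16.3, 7.4, 22.5]
opening: 0.0207
finger_force: 62.0
```

>>> drive_tool(motion="0 0 0 0; 0 0 0 0; 0 0 0 0")

```text
t: 4.45
tool_pos: [0.5825, -0.0542, 0.0476]
tool_rot: [0.136, 0.991, 0.0, -0.001]
contact_force: [-6.2, 5.3, 13.2]
opening: 0.0211
finger_force: 60.9
```

```bash
python3 -c "
from s import *
d,W,o=knobs('scene');print(o)
show([.598,.0245,.040])"
```

```text
{'green': (array([ 0.5836, -0.0546,  0.0724]), array([583.8, -54.1]), array([14.2, 29.6]), np.int64(98)), 'blue': (array([0.6007, 0.0222, 0.0725]), array([599.3,  22.6]), array([18.5, 24.3]), np.int64(150)), 'orange': (array([0.6417, 0.0918, 0.0717]), array([724.1,  68.6]), array([ 30.6, 242.4]), np.int64(187))}
4.5 [ 0.58253107 -0.05419703  0.04762277] 0.020856259991613176 [-6.18578144  5.03363995 12.32471401] [-0.9631  0.2692  0.0022]
shift mm [ 6.3 80.   7.7]
```

>>> drive_tool(motion="0 0 0 0; 0 0 0 0; 0 0 0 0; 0 0 0 0", claw=0.6)

```text
t: 4.9
tool_pos: [0.5824, -0.0552, 0.0448]
tool_rot: [0.136, 0.991, -0.0, -0.0]
contact_force: [-0.6, -0.0, 0.1]
opening: 0.0509
finger_force: 0.0
```

>>> drive_tool(motion="0 0 -30 0; 0 0 -65 0; 0 0 -75 0; 0 40 -75 0; 0 80 -75 0")

```text
t: 5.4
tool_pos: [0.6046, 0.0219, 0.1205]
tool_rot: [0.137, 0.991, -0.0, 0.0]
contact_force: [0.3, -0.5, -0.6]
opening: 0.051
finger_force: 0.0
```

```bash
python3 -c "
from s import *
for c in('scene','top'):
  d,W,o=knobs(c);print(o)
cv2.imwrite('pics/g2.png',d['color'][:,:,::-1])
show([.5985,.0252,.042])"
```

```text
{'green': (array([ 0.5785, -0.0569,  0.0725]), array([577.6, -56.2]), array([19. , 24.1]), np.int64(178)), 'blue': (array([0.6003, 0.022 , 0.0721]), array([599.6,  23. ]), array([18.3, 24.2]), np.int64(164)), 'orange': (array([0.6406, 0.1055, 0.0715]), array([630. , 466.5]), array([218.6, 935. ]), np.int64(191))}
{'orange': (array([0.6643, 0.0914, 0.0732]), array([731.6,  78.9]), array([ 19. , 222.5]), np.int64(27))}
5.5 [0.60449539 0.02548719 0.11972418] 0.050976805713559524 [ 0.01567628  0.25301647 -0.3127371 ] [-9.641e-01  2.657e-01  5.000e-04]
shift mm [ 5.7 -2.  77.7]
```

>>> drive_tool(motion="4 -2 25 0; 4 -2 50 0; 4 -2 70 0; 4 -2 76 0; 4 -2 76 0")

```text
t: 6.0
tool_pos: [0.5986, 0.0209, 0.0427]
tool_rot: [0.136, 0.991, -0.0, -0.002]
contact_force: [0.2, 0.8, 0.8]
opening: 0.0515
finger_force: 0.0
```

>>> drive_tool(motion="0 0 0 0; 0 0 0 0; 0 0 0 0; 0 0 0 0; 0 0 0 0", claw=0)

```text
t: 6.5
tool_pos: [0.6023, 0.0261, 0.0464]
tool_rot: [0.137, 0.991, 0.005, 0.003]
contact_force: [5.0, 16.0, -1.2]
opening: 0.0212
finger_force: 59.5
```

>>> drive_tool(motion="8 0 0 0; 16 0 0 0; 24 0 0 0; 31 0 0 0; 37 0 0 0")

```text
t: 7.0
tool_pos: [0.5685, 0.0356, 0.0465]
tool_rot: [0.137, 0.99, 0.005, 0.007]
contact_force: [21.6, 13.8, -15.9]
opening: 0.0206
finger_force: 59.7
```

>>> drive_tool(motion="0 0 0 0; 0 0 0 0; 0 0 0 0")

```text
t: 7.3
tool_pos: [0.5686, 0.0356, 0.0464]
tool_rot: [0.138, 0.99, 0.005, 0.006]
contact_force: [10.7, 17.6, -5.7]
opening: 0.021
finger_force: 60.8
```

```bash
python3 -c "
from s import *
d,W,o=knobs('scene');print(o)
cv2.imwrite('pics/b1.png',cv2.resize(d['color'][120:280,200:440,::-1],None,fx=3,fy=3))
show([.565,.034,.040])"
```

```text
{'green': (array([ 0.5785, -0.057 ,  0.0725]), array([577.5, -56.2]), array([19.2, 23.4]), np.int64(184)), 'blue': (array([0.572 , 0.0339, 0.0725]), array([569.2,  32.6]), array([21.4, 17.4]), np.int64(92)), 'orange': (array([0.6399, 0.0969, 0.0716]), array([630.2, 466.3]), array([218.6, 931.8]), np.int64(189))}
7.35 [0.56856624 0.03563247 0.0464218 ] 0.021102887481240024 [11.06689374 15.42439112 -5.80640246] [-0.9621  0.2725 -0.0099]
shift mm [ 3.1 -2.6  6.4]
```

View pics/b1.png

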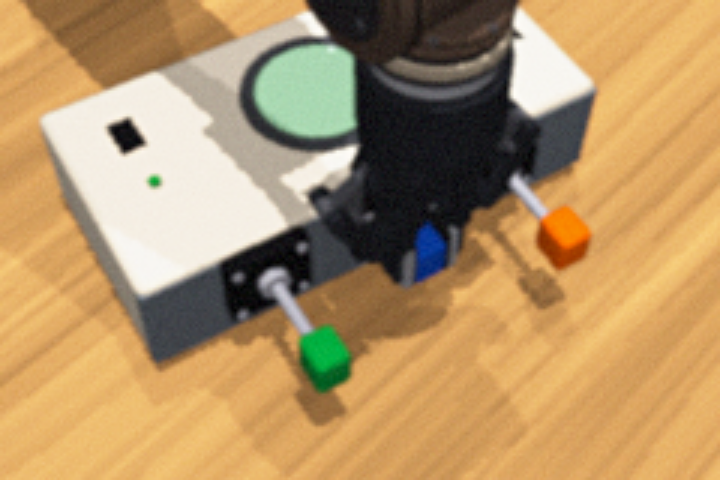

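Green is out at (325,358), blue is in the pads at (430,250) and reads home, and orange at (563,237) hasn't moved. I'll release and rise, with time to settle.

>>> drive_tool(motion="0 0 0 0; 0 0 0 0; 0 0 0 0; 0 0 0 0", claw=0.55)

```text
t: 7.75
tool_pos: [0.5644, 0.0307, 0.0448]
tool_rot: [0.136, 0.991, -0.0, 0.0]
contact_force: [0.0, -0.5, -0.6]
opening: 0.0466
finger_force: 0.0
```

>>> drive_tool(motion="0 0 -25 0; 0 0 -60 0; 0 0 -100 0; 0 0 -140 0; 0 0 -170 0")

```text
t: 8.25
tool_pos: [0.5648, 0.0307, 0.2176]
tool_rot: [0.136, 0.991, -0.0, 0.002]
contact_force: [0.7, -0.3, 0.1]
opening: 0.0466
finger_force: 0.0
```

>>> drive_tool(motion="25 0 0 0; 60 0 0 0; 100 0 0 0; 100 0 0 0; 100 0 0 0")

```text
t: 8.75
tool_pos: [0.4676, 0.058, 0.2146]
tool_rot: [0.136, 0.991, -0.0, 0.001]
contact_force: [0.1, 0.1, 0.5]
opening: 0.0467
finger_force: 0.0
```

```bash
python3 -c "
from s import *
x=np.array([.962,-.272]);c=np.array([.4577,.0643])
for n in('scene','top'):
  d=cams.read_camera(n)
  for q in('green_grip','blue_grip','orange_grip'):
    print(n,q,[(m['centre'][2],(m['centre'][:2]-c)@x,m['p']) for m in cams.mark_of(n,q)[:2]])
show([.565,.034,.040])"
```

```text
scene green_grip [(0.059, np.float64(0.145076), 0.91)]
scene blue_grip [(0.0585, np.float64(0.11173360000000004), 0.84)]
scene orange_grip [(0.0593, np.float64(0.14717059999999996), 0.73)]
top green_grip [(0.0592, np.float64(0.14597559999999998), 0.55)]
top blue_grip [(0.0564, np.float64(0.113241), 0.85)]
top orange_grip [(0.0623, np.float64(0.14486639999999998), 0.91)]
9.15 [0.46847095 0.0579362  0.2142678 ] 0.0470809094759844 [-0.44550374 -0.03660362 -0.30389409] [-9.629e-01  2.697e-01  3.000e-04]
shift mm [-99.5   3.  174.2]
```

```bash
python3 -c "
from cell import ticket
print(ticket.job_done())"
```

```text
the job is handed in; nothing more can be done
None
```

The job is handed in: the last camera check put green out (about 145 mm), blue home (about 112 mm) and orange still out (about 146 mm), with the gripper open and clear; no verdict came back.

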